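Hold the long power module home in the corner of the test nest

TASK

Of the three look-alike power modules, pick up the longest and set it flat on the bed of the aluminium test nest, its long side along the long dark steel fence. Push it home into the corner against both spring pins until its foot bears on both fences at once, and finish while still gripping it and pressing it against both. Leave the two shorter modules where they stand.

Things in the scene. Friction and masses are not known exactly. Their poses are not given: they have to be found in the camera images.
- module_long_grip (a point): the longest: power module standing on the desk, 100 x 50 x 64 mm: smooth grey foot flange 100 x 50, 20 high; white housing on it 84 x 36, 44 high; 120 g (+-30%). The point is the housing's centre, 42 mm above the underside: grasp here, across the 36 mm width. x along the length, z up
- module_mid_grip (a point): the middle one: power module standing on the desk, 80 x 50 x 64 mm: smooth grey foot flange 80 x 50, 20 high; white housing on it 64 x 36, 44 high; 96 g (+-30%). The point is the housing's centre, 42 mm above the underside: grasp here, across the 36 mm width. x along the length, z up
- module_short_grip (a point): the shortest: power module standing on the desk, 60 x 50 x 64 mm: smooth grey foot flange 60 x 50, 20 high; white housing on it 44 x 36, 44 high; 72 g (+-30%). The point is the housing's centre, 42 mm above the underside: grasp here, across the 36 mm width. x along the length, z up
- nest_corner (a point): inner corner of the test nest (plate 130 x 100 x 10 mm fixed to the desk): on the plate's top (the smooth bed, 10 mm above the desk) where the two fence faces meet; x points at the end fence, y at the side fence, z up. The free bed reaches 115 mm to -x and 82 mm to -y, open there. With the long module home its housing centre lies at (-50, -25, +42) mm, its length along x
- side_fence: long dark steel fence on the nest's left (+y) side, running along the nest's x, 115 mm long, 12 thick, 16 high over the bed; its face looks to the nest's -y. Origin under the plate's centre, at desk height
- end_fence: dark steel fence at the nest's far (+x) end, running along the nest's y, 94 mm long, 12 thick, 16 high over the bed; its face looks to the nest's -x. Origin under the plate's centre, at desk height
- side_pin (a joint): spring pin 6 mm thick in the side fence, 50 mm from the corner, 10 mm above the bed. 0: stands 4 mm out of the face; 0.004 m: pressed flush. Takes 2 to 3.5 N and pushes the module off again unless it is held
- end_pin (a joint): the same kind of spring pin in the end fence, 25 mm from the corner. 0: 4 mm out; 0.004 m: flush with the face
- module_long: the longest module as above, with its origin at the centre of its underside. To the left of the modules and nest stands a fixed monitor, its screen edge-on to the robot at y = 0.25 m, from x = 0.18 to 0.67 m, top 0.36 m above the desk: an arm that starts on its far side must pass high over it
Things that resemble listed ones, but are neither listed nor needed, are in the scene too. Leave any yellow look-alike of the module_long alone.

How it is judged:
By the outcome, as a careful person would: the job done as asked, in the order asked, and still so for the second after the job is handed in, while the arm keeps its last pose, push and grip.
It also fails if it takes over 51 s, if anything falls off the work surface, if the arm or the gripper's body presses on something with over 40 N, if the wrist force passes 120 N, or if a joint passes its speed limit or range.

ROBOT

A 6-joint arm with a two-finger parallel gripper is mounted at the origin on the work surface; the furniture and walls round the work are solid. World frame = base frame: x ahead of the robot, y to its left, z up, the work surface at z = 0. Lengths are in m, angles in degrees, forces in N, time in s.
With the tool pointing down it reaches from about 0.325 to 0.75 m from the base axis. Payload 7.6 kg.
Tool frame: the origin (TCP) lies where the fingers leave the gripper's body, on its centre line; the fingertips stand 73 mm ahead of it and the grasp point (between the pads) lies 54 mm ahead of it (tcp_to_tips is the distance from the TCP to the fingertips, in m); z points along the fingers, y is the line along which they close (so a half turn about z gives the same grasp; the last joint's range is limited). The gripper opens to 85 mm and grips with 20 to 120 N. Pads are 22 mm wide; open, the fingers measure 114 mm over their backs; the gripper's body (76 mm by 85 mm) begins 54 mm behind the grasp point. The pads swing forward as they close: fully open they stand 13 mm farther back than shut.
Start: joints at [61.92, 2.991, 80.254, -0, 96.75, -4.028], TCP at [0.214, 0.479, 0.304] pointing down, gripper open.
Joint ranges: [-166.34, 166.34], [-52.06, 124.39], [6.96, 135.62], [-60.46, 240.46], [14.63, 156.25], [-167.68, 167.68]. Speed limits (degrees/s): [147.25, 147.25, 172.46, 180, 180, 180].

INTERFACE

Orientations are given as a 3x3 rotation matrix whose columns are the frame's x, y, z axes.
In Python, from workcell import * gives the robot as it stands.
- The arm moves only by the tool arm_command, never from a script. Its argument "increments" is a list of rows, each an object with "travel": the shift along the tool's x, y, z in m, a list of three; "rotation": the turn, a rotation vector about the tool's x, y, z in rad, a list of three; "hand": the finger opening in m, from 0 to 0.0854. A call has 1 to 12 rows; each row shifts and turns the commanded pose from where the row before left it, along the tool's axes as they then stand; what a row does not reach is not made up. A row lasts 1/8 s, in which the tool goes at most 62.5 mm and 10.7 degrees, less where a joint would pass 70% of its speed; a pose out of reach is approached as far as the arm can. A call with a gripper value outside its range is refused whole. The fingers move at their own pace and stop on an object; "grip_force" is the grip in N (left out, the last holds). Time passes only in rows, so rows that do not move let the fingers close. It gives the time, the measured TCP pose, the force, the opening and the grip force at its end, in the units of the state.
- get_state(): the state, without advancing time (a new reading comes with each control period).
- grab_frame(name): name is "side" or "top" or "wrist"; returns a dict with "frame" (480x640x3 uint8, red, green, blue), "fx", "fy", "cx", "cy" (pixels), "dist_coeffs" ([k1, k2, p1, p2, k3] as OpenCV has them; the pictures are not rectified), "rvec" (rotation vector, rad) and "tvec" (3), from world to camera coordinates, as OpenCV has them. Camera axes: x right, y down, z forward; pixel columns grow to the right and rows downward; lengths in m; the calibration is good to about 2 mm. A picture is of the moment at which its call begins. There is no depth.
- hand_in(): hands the job in; it is judged then, once.
The state is a dict: "time": time; "joints": joint angles; "dq": joint speeds; "effort": joint torques, N m; "position": TCP position; "tool_rot": TCP orientation; "force": force on the tool from outside, world axes, zero at the start; "moment": the same for the moment, N m; "gripper_width": finger opening in m; "finger_force": force on a finger pad.
Only numpy, scipy, OpenCV 4.12 (cv2) and the standard library are available. Lean on these libraries where they do the work, as an engineer would, in place of code of your own. Each camera call takes 0.05 s, during which the arm holds its last target. There are 200 camera calls.

## Working session

There is one attempt and no reset: what is moved stays moved. The work goes in short steps, Python scripts to look and compute and a tool call to move; the robot and the scene stay as the last step left them, time stands still between calls to the robot, and variables do not carry over. Pictures are saved under pics/ and viewed, at most 10 in all, crops included, and the job is handed in when it is done.

Besides the shell and the picture viewer there is one more tool, called after ">>>" as name(argument=value, ...), one argument or row to a line, values as JSON. arm_command: Moves the arm, as the interface text tells. Its arguments: {"type":"object","properties":{"increments":{"type":"array"},"grip_force":{"type":"number"}},"required":["increments"]}

```bash
mkdir -p pics; ls; python3 - <<'E'
from workcell import *
import cv2,numpy as np
s=get_state();print({k:np.round(v,3).tolist() for k,v in s.items()})
for n in("top","side"):
    f=grab_frame(n);cv2.imwrite(f"pics/{n}0.png",f["frame"][:,:,::-1])
    R=cv2.Rodrigues(np.array(f["rvec"],float))[0];print(n,f["fx"],f["dist_coeffs"],(-R.T@np.array(f["tvec"]).ravel()).round(3),R.round(2).tolist())
E
```

```text
pics
{'time': 0.0, 'joints': [61.923, 3.029, 80.311, -0.0, 96.749, -4.027], 'dq': [0.062, 0.046, -0.019, 0.025, -0.069, -0.041], 'effort': [0.0, -38.167, -36.019, -0.0, 0.006, 0.0], 'position': [0.214, 0.479, 0.303], 'tool_rot': [[-0.913, 0.408, -0.001], [0.408, 0.913, -0.001], [0.0, -0.002, -1.0]], 'force': [-1.386, 0.231, 0.575], 'moment': [-0.023, -0.044, -0.04], 'finger_force': 0.0, 'gripper_width': 0.085}
top 529.6152126401322 [-0.15471622  0.          0.          0.          0.        ] [ 0.511 -0.055  0.925] [[-0.01, -1.0, 0.0], [-1.0, 0.01, -0.05], [0.05, -0.0, -1.0]]
side 589.2256590120812 [0.02123871 0.         0.         0.         0.        ] [ 0.6   -0.707  0.624] [[1.0, 0.05, -0.0], [0.03, -0.65, -0.76], [-0.04, 0.76, -0.65]]
```

View pics/top0.png

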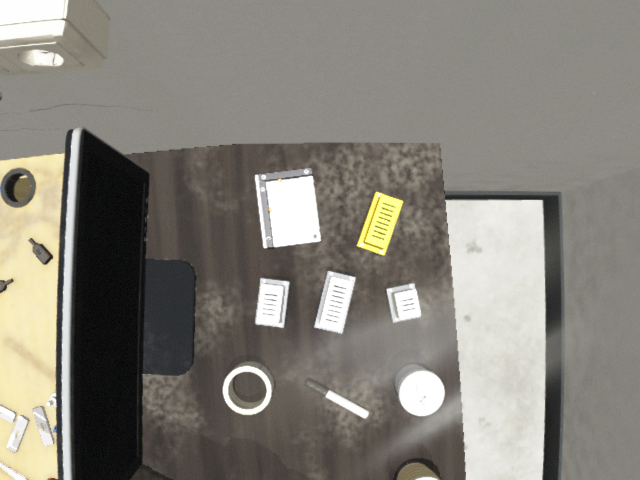

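View pics/side0.png

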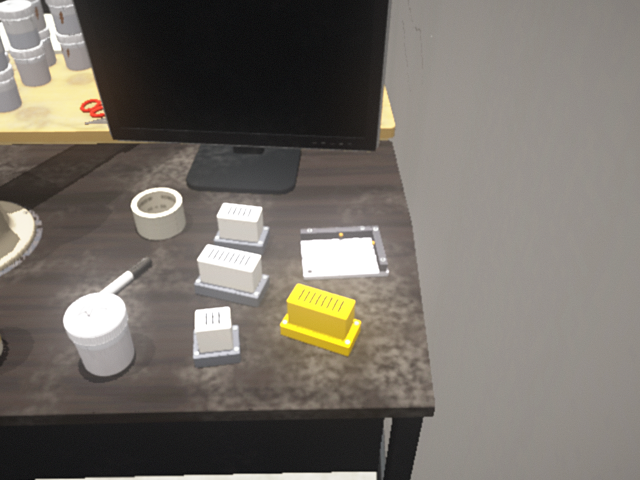

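The top view (up = +x, left = +y) shows the nest at (287,210), with its fences at the top and left. The three white modules are at (272,303), (335,302) and (404,302), and a yellow look-alike is at (380,223). In the side view the same modules are at (240,225), (230,272) and (215,335), and the nest is at (343,252). The white module at top (335,302) looks longest and fits module_long. (272,303) is the middle one, (404,302) the short one, and the yellow one is to be left alone. I'll confirm this in an enlarged crop.

```bash
cat > h.py <<'E'
import cv2,numpy as np
from workcell import *
def cam(f):
    K=np.array([[f["fx"],0,f["cx"]],[0,f["fy"],f["cy"]],[0,0,1.]]);R=cv2.Rodrigues(np.array(f["rvec"],float))[0]
    return K,np.array(f["dist_coeffs"],float),R,np.array(f["tvec"],float).ravel()
def cast(f,px,z):
    K,d,R,t=cam(f);u=cv2.undistortPoints(np.array(px,float).reshape(-1,1,2),K,d).reshape(-1,2)
    D=np.c_[u,np.ones(len(u))]@R;C=-R.T@t
    return C+D*((z-C[2])/D[:,2])[:,None]
def proj(f,P):
    K,d,R,t=cam(f);return cv2.projectPoints(np.array(P,float).reshape(-1,1,3),R,t,K,d)[0].reshape(-1,2)
def rects(f,mask,amin,amax):
    out=[]
    for c in cv2.findContours(mask,cv2.RETR_EXTERNAL,cv2.CHAIN_APPROX_NONE)[0]:
        if amin<cv2.contourArea(c)<amax: out.append(cv2.minAreaRect(c))
    return out
E
python3 - <<'E'
from h import *
f=grab_frame("top");im=f["frame"]
c=cv2.resize(im[160:340,245:445],None,fx=3.3,fy=3.3,interpolation=cv2.INTER_CUBIC);cv2.imwrite("pics/crop1.png",c[:,:,::-1])
print(im[300:306,262:268].tolist()[0],im[316,250:300].mean(1).round().tolist(),im[330,310:360].mean(1).round().tolist())
E
```

```text
[[255, 255, 255], [255, 255, 255], [255, 255, 255], [255, 255, 255], [254, 254, 254], [252, 252, 252]] [79.0, 81.0, 80.0, 76.0, 84.0, 122.0, 195.0, 252.0, 255.0, 255.0, 255.0, 255.0, 255.0, 255.0, 255.0, 255.0, 255.0, 255.0, 255.0, 255.0, 255.0, 255.0, 255.0, 254.0, 255.0, 255.0, 255.0, 255.0, 255.0, 249.0, 168.0, 164.0, 223.0, 240.0, 221.0, 134.0, 74.0, 73.0, 73.0, 72.0, 72.0, 70.0, 65.0, 68.0, 70.0, 70.0, 70.0, 73.0, 80.0, 78.0] [84.0, 81.0, 80.0, 85.0, 84.0, 84.0, 85.0, 86.0, 88.0, 89.0, 92.0, 97.0, 100.0, 106.0, 111.0, 116.0, 144.0, 189.0, 198.0, 201.0, 209.0, 223.0, 228.0, 238.0, 245.0, 252.0, 253.0, 254.0, 254.0, 255.0, 254.0, 245.0, 234.0, 154.0, 108.0, 106.0, 109.0, 111.0, 113.0, 115.0, 115.0, 118.0, 119.0, 119.0, 124.0, 123.0, 122.0, 124.0, 122.0, 123.0]
```

View pics/crop1.png

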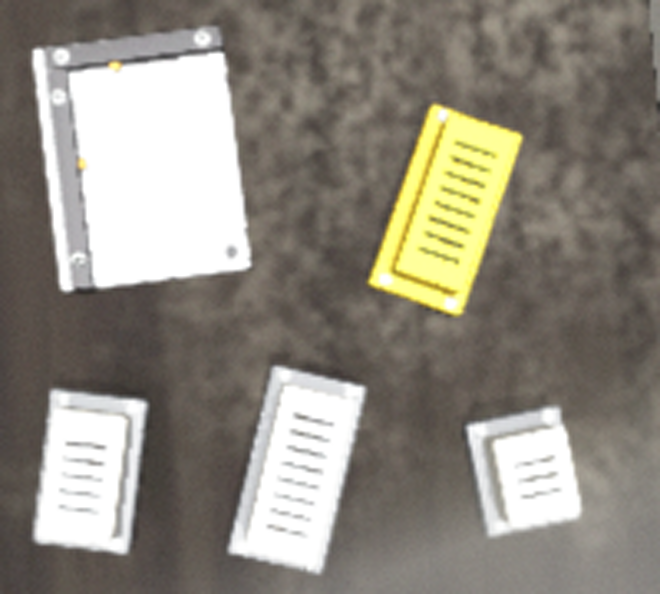

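The crop confirms it: white module with 8 slots at crop (298,470), i.e. px (335,302), is the longest, about 100 mm against 80 (at crop (90,470)) and 60 (at (525,470)). The yellow look-alike is at (447,210). The nest's bed corner is at crop (68,72), and its pins are at (116,67) and (83,163).

```bash
cat >> h.py <<'E'
def longmod(f):
    im=f["frame"]; g=im.min(2)
    m=((g>130)*255).astype(np.uint8); m[:262]=0;m[350:]=0;m[:,:300]=0;m[:,375:]=0
    m=cv2.morphologyEx(m,cv2.MORPH_OPEN,np.ones((3,3)))
    c=max(cv2.findContours(m,cv2.RETR_EXTERNAL,cv2.CHAIN_APPROX_NONE)[0],key=cv2.contourArea)
    return c
E
python3 - <<'E'
from h import *
f=grab_frame("top");im=f["frame"];g=im.min(2).astype(float)
c=longmod(f)
for z in(0,.02):
    P=cast(f,c.reshape(-1,2),z)[:,:2];r=cv2.minAreaRect((P*1000).astype(np.float32));print("foot",z,r,cv2.boxPoints(r).round(1).tolist())
# slots
m=np.zeros(g.shape,np.uint8);cv2.drawContours(m,[c],-1,255,-1);m=cv2.erode(m,np.ones((9,9)))
bh=cv2.morphologyEx(g.astype(np.uint8),cv2.MORPH_BLACKHAT,np.ones((7,1)))
s=((bh>60)&(m>0)).astype(np.uint8);n,l,st,ce=cv2.connectedComponentsWithStats(s)
k=[i for i in range(1,n) if st[i,2]>=6];P=cast(f,ce[k],.064);print("slots",(P*1000).round(1).tolist(),(P.mean(0)*1000).round(1));L=np.polyfit(P[:,0],P[:,1],1);print("ang",np.degrees(np.arctan(L[0])))
# nest bed
b=g>215
side=[];
for y in range(192,238):
    x=next(x for x in range(262,285) if b[y,x] and b[y,x+1] and b[y,x+2]); a0,a1=g[y,x-1],g[y,x]; side.append((x-1+(215-a0)/(a1-a0),y))
end=[]
for x in range(278,308):
    y=next((y for y in range(172,188) if b[y,x] and b[y+1,x] and b[y+2,x]),None)
    if y: a0,a1=g[y-1,x],g[y,x]; end.append((x,y-1+(215-a0)/(a1-a0)))
def line(p):
    P=cast(f,p,.010)[:,:2].astype(np.float32);v=cv2.fitLine(P,cv2.DIST_HUBER,0,.01,.01).ravel();return v
a,e=line(side),line(end);print("side ang",np.degrees(np.arctan2(a[1],a[0])),"end",np.degrees(np.arctan2(e[1],e[0])))
t=np.linalg.solve(np.c_[a[:2],-e[:2]],e[2:]-a[2:]);print("corner",a[2:]+t[0]*a[:2])
E
```

```text
foot 0 ((448.6080017089844, -84.39328002929688), (51.757076263427734, 102.2977294921875), 76.09486389160156) [[392.70001220703125, -97.19999694824219], [492.0, -121.80000305175781], [504.5, -71.5999984741211], [405.20001220703125, -47.0]]
foot 0.02 ((449.9621887207031, -83.76019287109375), (50.638526916503906, 100.08688354492188), 76.09486389160156) [[395.29998779296875, -96.30000305175781], [492.5, -120.4000015258789], [504.6000061035156, -71.19999694824219], [407.5, -47.20000076293945]]
slots [[478.6, -87.4, 64.0], [470.7, -85.7, 64.0], [462.6, -85.3, 64.0], [453.7, -87.6, 64.0]] [466.4 -86.5  64. ]
ang 0.4799680983442409
side ang 6.3566446 end -82.53887
corner [0.65870494 0.0343214 ]
```

>>> arm_command(
  increments=[
    {"travel": [0,0,-0.04],"rotation": [0,0,0],"hand": 0.085},
    {"travel": [0,0,-0.04],"rotation": [0,0,0],"hand": 0.085},
    {"travel": [0,0,-0.04],"rotation": [0,0,0],"hand": 0.085},
    {"travel": [0,0,-0.04],"rotation": [0,0,0],"hand": 0.085},
    {"travel": [0,0,-0.04],"rotation": [0,0,0],"hand": 0.085},
    {"travel": [0,0,0],"rotation": [0,0,0],"hand": 0.085},
  ],
)

```text
time: 0.95
position: [0.2139, 0.4792, 0.5073]
tool_rot: [[-0.913, 0.408, 0.003], [0.408, 0.913, 0.006], [-0.0, 0.006, -1.0]]
force: [-0.1, 0.6, -0.5]
gripper_width: 0.0847
finger_force: 0.0
```

>>> arm_command(
  increments=[
    {"travel": [-0.0367,-0.0191,0],"rotation": [0,0,0],"hand": 0.085},
    {"travel": [-0.0367,-0.0191,0],"rotation": [0,0,0],"hand": 0.085},
    {"travel": [-0.0367,-0.0191,0],"rotation": [0,0,0],"hand": 0.085},
    {"travel": [-0.0367,-0.0191,0],"rotation": [0,0,0],"hand": 0.085},
    {"travel": [-0.0367,-0.0191,0],"rotation": [0,0,0],"hand": 0.085},
    {"travel": [-0.0367,-0.0191,0],"rotation": [0,0,0],"hand": 0.085},
    {"travel": [-0.0367,-0.0191,0],"rotation": [0,0,0],"hand": 0.085},
    {"travel": [-0.0367,-0.0191,0],"rotation": [0,0,0],"hand": 0.085},
  ],
)

```text
time: 1.95
position: [0.4206, 0.2191, 0.5024]
tool_rot: [[-0.913, 0.408, -0.002], [0.408, 0.913, -0.001], [0.001, -0.001, -1.0]]
force: [0.5, 0.3, -0.1]
gripper_width: 0.0852
finger_force: 0.0
```

>>> arm_command(
  increments=[
    {"travel": [-0.0189,-0.0332,0],"rotation": [0,0,0],"hand": 0.085},
    {"travel": [-0.0189,-0.0332,0],"rotation": [0,0,0],"hand": 0.085},
    {"travel": [-0.0189,-0.0332,0],"rotation": [0,0,0],"hand": 0.085},
    {"travel": [-0.0189,-0.0332,0],"rotation": [0,0,0],"hand": 0.085},
    {"travel": [-0.0189,-0.0332,0],"rotation": [0,0,0],"hand": 0.085},
    {"travel": [-0.0189,-0.0332,0],"rotation": [0,0,0],"hand": 0.085},
    {"travel": [-0.0189,-0.0332,0],"rotation": [0,0,0],"hand": 0.085},
    {"travel": [-0.0189,-0.0332,0],"rotation": [0,0,0],"hand": 0.085},
    {"travel": [0,0,0],"rotation": [0,0,-0.09],"hand": 0.085},
    {"travel": [0,0,0],"rotation": [0,0,-0.09],"hand": 0.085},
    {"travel": [0,0,0],"rotation": [0,0,0],"hand": 0.085},
  ],
)

```text
time: 3.32
position: [0.4497, -0.0841, 0.5026]
tool_rot: [[-0.971, 0.238, -0.002], [0.238, 0.971, 0.001], [0.002, 0.0, -1.0]]
force: [-1.1, 0.7, -0.2]
gripper_width: 0.0849
finger_force: 0.0
```

>>> arm_command(
  increments=[
    {"travel": [0,0,0.05],"rotation": [0,0,0],"hand": 0.085},
    {"travel": [0,0,0.05],"rotation": [0,0,0],"hand": 0.085},
    {"travel": [0,0,0.05],"rotation": [0,0,0],"hand": 0.085},
    {"travel": [0,0,0.05],"rotation": [0,0,0],"hand": 0.085},
    {"travel": [0,0,0.05],"rotation": [0,0,0],"hand": 0.085},
    {"travel": [0,0,0],"rotation": [0,0,0],"hand": 0.085},
  ],
)

```text
time: 4.08
position: [0.4479, -0.0833, 0.2498]
tool_rot: [[-0.971, 0.239, -0.009], [0.239, 0.971, 0.002], [0.009, 0.0, -1.0]]
force: [-0.2, 0.7, 0.1]
gripper_width: 0.085
finger_force: 0.0
```

```bash
python3 - <<'E'
from h import *
f=grab_frame("wrist");im=f["frame"].copy()
c=np.array([.4495,-.084]);a=np.radians(-13.9);u=np.array([np.cos(a),np.sin(a)]);v=np.array([-u[1],u[0]])
for z,l,w in((.064,.042,.018),(.02,.05,.025)):
    P=[np.r_[c+s*l*u+t*w*v,z] for s,t in((1,1),(1,-1),(-1,-1),(-1,1))];p=proj(f,P);print(z,p.round(0).tolist());cv2.polylines(im,[p.round().astype(np.int32)],True,(255,0,0),1)
cv2.imwrite("pics/w1.png",im[:,:,::-1]);cv2.imwrite("w1raw.png",f["frame"][:,:,::-1])
E
```

```text
0.064 [[342.0, 291.0], [296.0, 291.0], [294.0, 184.0], [344.0, 184.0]]
0.02 [[347.0, 279.0], [292.0, 279.0], [289.0, 167.0], [349.0, 167.0]]
```

View pics/w1.png

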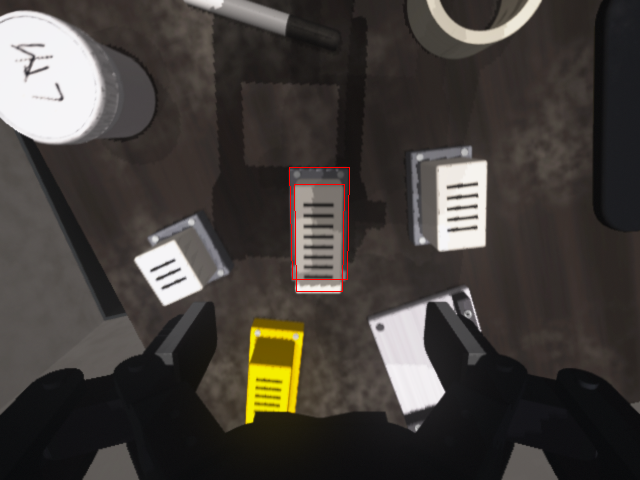

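The wrist view shows the long module at (319,235). The predicted outlines match it to within about 1–2 px, so I can descend. The mid (450,200) and short (180,260) modules are clear of the fingers.

>>> arm_command(
  increments=[
    {"travel": [0,0,0.04],"rotation": [0,0,0],"hand": 0.085},
    {"travel": [0,0,0.04],"rotation": [0,0,0],"hand": 0.085},
    {"travel": [0,0,0.03],"rotation": [0,0,0],"hand": 0.085},
    {"travel": [0,0,0.02],"rotation": [0,0,0],"hand": 0.085},
    {"travel": [0,0,0.012],"rotation": [0,0,0],"hand": 0.085},
    {"travel": [0,0,0.008],"rotation": [0,0,0],"hand": 0.085},
    {"travel": [0,0,0],"rotation": [0,0,0],"hand": 0.085},
    {"travel": [0,0,0],"rotation": [0,0,0],"hand": 0.085},
  ],
  grip_force=60,
)

```text
time: 5.12
position: [0.4501, -0.084, 0.1048]
tool_rot: [[-0.971, 0.238, 0.001], [0.238, 0.971, -0.0], [-0.002, 0.0, -1.0]]
force: [-0.1, 0.2, -0.3]
gripper_width: 0.0851
finger_force: 0.0
```

>>> arm_command(
  increments=[
    {"travel": [0,0,0],"rotation": [0,0,0],"hand": 0.06},
    {"travel": [0,0,0],"rotation": [0,0,0],"hand": 0.05},
    {"travel": [0,0,0],"rotation": [0,0,0],"hand": 0.04},
    {"travel": [0,0,0],"rotation": [0,0,0],"hand": 0.02},
    {"travel": [0,0,0],"rotation": [0,0,0],"hand": 0.02},
    {"travel": [0,0,0],"rotation": [0,0,0],"hand": 0.02},
    {"travel": [0,0,0],"rotation": [0,0,0],"hand": 0.02},
  ],
  grip_force=60,
)

```text
time: 6.0
position: [0.4498, -0.084, 0.1041]
tool_rot: [[-0.971, 0.238, 0.001], [0.238, 0.971, -0.0], [-0.001, 0.0, -1.0]]
force: [0.6, 0.5, 3.5]
gripper_width: 0.035
finger_force: 60.7
```

>>> arm_command(
  increments=[
    {"travel": [0,0,-0.02],"rotation": [0,0,0],"hand": 0.02},
    {"travel": [0,0,-0.04],"rotation": [0,0,0],"hand": 0.02},
    {"travel": [0,0,-0.04],"rotation": [0,0,0],"hand": 0.02},
    {"travel": [-0.0256,0.0215,0],"rotation": [0,0,0],"hand": 0.02},
    {"travel": [-0.0256,0.0215,0],"rotation": [0,0,0],"hand": 0.02},
    {"travel": [-0.0256,0.0215,0],"rotation": [0,0,0],"hand": 0.02},
    {"travel": [-0.0256,0.0215,0],"rotation": [0,0,0],"hand": 0.02},
    {"travel": [-0.0256,0.0215,0],"rotation": [0,0,0],"hand": 0.02},
    {"travel": [0,0,0],"rotation": [0,0,-0.12],"hand": 0.02},
    {"travel": [0,0,0],"rotation": [0,0,-0.12],"hand": 0.02},
    {"travel": [0,0,0],"rotation": [0,0,-0.121],"hand": 0.02},
    {"travel": [0,0,0],"rotation": [0,0,0],"hand": 0.02},
  ],
)

```text
time: 7.5
position: [0.5992, -0.0099, 0.203]
tool_rot: [[-0.993, -0.12, -0.002], [-0.12, 0.993, 0.0], [0.002, 0.0, -1.0]]
force: [-0.6, 0.1, -1.5]
gripper_width: 0.0354
finger_force: 60.2
```

```bash
python3 - <<'E'
from h import *
s=get_state();print(s["position"],s["gripper_width"])
a=grab_frame("side")["frame"];c=cv2.resize(a[140:340,200:440],None,fx=2.5,fy=2.5,interpolation=cv2.INTER_CUBIC)
cv2.imwrite("pics/s1.png",c[:,:,::-1])
E
```

```text
[ 0.59919341 -0.00986226  0.20296686] 0.035371102412981914
```

View pics/s1.png

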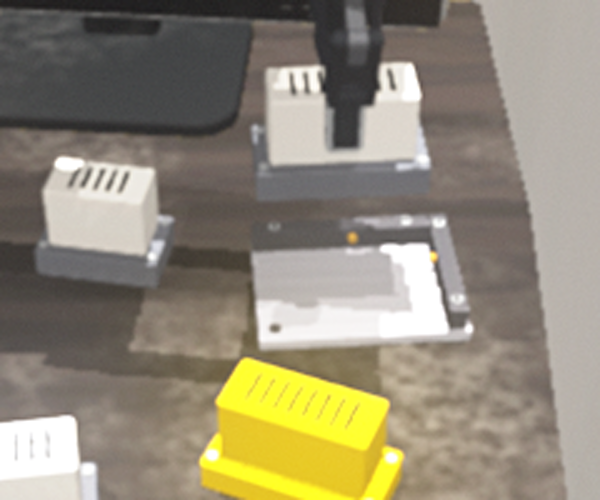

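The side view shows the module held level over the nest bed at crop (340,130), with the nest and both pins visible below at (353,238) and (434,257). I'll cross-check the nest angle and corner using the first side picture.

```bash
python3 - <<'E'
from h import *
f=grab_frame("side");g=cv2.imread("pics/side0.png").min(2).astype(float)
def edge(vals,thr):
    i=int(np.argmax(vals>thr));return i-1+(thr-vals[i-1])/(vals[i]-vals[i-1])
side=[(x,234+edge(g[234:250,x],170)) for x in range(306,366) if abs(x-341)>5]
end=[(384-edge(g[y,384:360:-1][0:],170),y) for y in range(246,270)]
print(g[236:246,320],g[258,366:386])
def line(p,z=.01):
    P=cast(f,p,z)[:,:2].astype(np.float32);return cv2.fitLine(P,cv2.DIST_HUBER,0,.001,.001).ravel(),P
for n,p in(("side",side),("end",end)):
    v,P=line(p);r=(P-v[2:])@np.array([-v[1],v[0]]);print(n,np.degrees(np.arctan2(v[1],v[0])),v[2:],r.std())
    if n=="side":a=v
    else:e=v
t=np.linalg.solve(np.c_[a[:2],-e[:2]],e[2:]-a[2:]);print("corner",a[2:]+t[0]*a[:2])
E
```

```text
[112. 108. 113. 201. 255. 255. 255. 255. 255. 255.] [255. 255. 255. 255. 255. 255. 255. 255. 255. 255. 194. 107. 133. 174.
 209. 227. 209. 223. 242. 204.]
side 7.098399 [0.6044632  0.03122914] 0.0005040392
end 77.24657 [ 0.6757836  -0.01105725] 0.0035944423
corner [0.68770075 0.04159456]
```

>>> arm_command(
  increments=[
    {"travel": [0,0,0.03],"rotation": [0,0,0],"hand": 0.02},
    {"travel": [0,0,0.03],"rotation": [0,0,0],"hand": 0.02},
    {"travel": [0,0,0.016],"rotation": [0,0,0],"hand": 0.02},
    {"travel": [0,0,0.006],"rotation": [0,0,0],"hand": 0.02},
    {"travel": [0,0,0.003],"rotation": [0,0,0],"hand": 0.02},
    {"travel": [0,0,0],"rotation": [0,0,0],"hand": 0.02},
    {"travel": [0,0,0],"rotation": [0,0,0],"hand": 0.02},
  ],
)

```text
time: 8.48
position: [0.5999, -0.0099, 0.1198]
tool_rot: [[-0.993, -0.121, 0.002], [-0.121, 0.993, -0.0], [-0.002, -0.0, -1.0]]
force: [-0.5, 0.6, -0.8]
gripper_width: 0.0353
finger_force: 60.2
```

>>> arm_command(
  increments=[
    {"travel": [0,0,0.001],"rotation": [0,0,0],"hand": 0.02},
    {"travel": [0,0,0.001],"rotation": [0,0,0],"hand": 0.02},
    {"travel": [0,0,0],"rotation": [0,0,0],"hand": 0.02},
    {"travel": [0,0,0],"rotation": [0,0,0],"hand": 0.02},
  ],
  grip_force=80,
)

```text
time: 8.98
position: [0.5995, -0.0099, 0.1169]
tool_rot: [[-0.993, -0.121, 0.0], [-0.121, 0.993, 0.0], [-0.0, 0.0, -1.0]]
force: [0.6, 0.8, -1.0]
gripper_width: 0.0348
finger_force: 83.3
```

>>> arm_command(
  increments=[
    {"travel": [0,0,0.001],"rotation": [0,0,0],"hand": 0.02},
    {"travel": [0,0,0.001],"rotation": [0,0,0],"hand": 0.02},
    {"travel": [0,0,0],"rotation": [0,0,0],"hand": 0.02},
    {"travel": [0,0,0],"rotation": [0,0,0],"hand": 0.02},
  ],
)

```text
time: 9.48
position: [0.5995, -0.0099, 0.1149]
tool_rot: [[-0.993, -0.121, 0.0], [-0.121, 0.993, 0.0], [-0.0, 0.0, -1.0]]
force: [0.6, -0.5, -0.5]
gripper_width: 0.035
finger_force: 83.3
```

>>> arm_command(
  increments=[
    {"travel": [0,0,0.0005],"rotation": [0,0,0],"hand": 0.02},
    {"travel": [0,0,0],"rotation": [0,0,0],"hand": 0.02},
    {"travel": [0,0,0],"rotation": [0,0,0],"hand": 0.02},
  ],
)

```text
time: 9.85
position: [0.5995, -0.0099, 0.1144]
tool_rot: [[-0.993, -0.121, 0.0], [-0.121, 0.993, 0.0], [-0.0, 0.0, -1.0]]
force: [1.0, 0.6, -1.2]
gripper_width: 0.035
finger_force: 83.3
```

>>> arm_command(
  increments=[
    {"travel": [0,0,0.0005],"rotation": [0,0,0],"hand": 0.02},
    {"travel": [0,0,0],"rotation": [0,0,0],"hand": 0.02},
    {"travel": [0,0,0],"rotation": [0,0,0],"hand": 0.02},
  ],
)

```text
time: 10.22
position: [0.5997, -0.0099, 0.1143]
tool_rot: [[-0.993, -0.121, 0.001], [-0.121, 0.993, 0.0], [-0.001, -0.0, -1.0]]
force: [0.5, -0.3, 1.6]
gripper_width: 0.0349
finger_force: 84.1
```

>>> arm_command(
  increments=[
    {"travel": [0,0,0.0005],"rotation": [0,0,0],"hand": 0.02},
    {"travel": [0,0,0],"rotation": [0,0,0],"hand": 0.02},
    {"travel": [0,0,0],"rotation": [0,0,0],"hand": 0.02},
  ],
)

```text
time: 10.6
position: [0.5998, -0.0099, 0.1143]
tool_rot: [[-0.993, -0.121, 0.001], [-0.121, 0.993, -0.0], [-0.001, -0.0, -1.0]]
force: [-0.1, 0.1, 5.3]
gripper_width: 0.0351
finger_force: 84.5
```

>>> arm_command(
  increments=[
    {"travel": [0,0.0015,0],"rotation": [0,0,0],"hand": 0.02},
    {"travel": [0,0.0015,0],"rotation": [0,0,0],"hand": 0.02},
    {"travel": [0,0.0015,0],"rotation": [0,0,0],"hand": 0.02},
    {"travel": [0,0.0015,0],"rotation": [0,0,0],"hand": 0.02},
    {"travel": [0,0.0015,0],"rotation": [0,0,0],"hand": 0.02},
    {"travel": [0,0,0],"rotation": [0,0,0],"hand": 0.02},
  ],
)

```text
time: 11.35
position: [0.5991, -0.0027, 0.1143]
tool_rot: [[-0.993, -0.121, 0.002], [-0.121, 0.993, -0.001], [-0.002, -0.001, -1.0]]
force: [0.4, -0.9, 4.9]
gripper_width: 0.0348
finger_force: 84.5
```

>>> arm_command(
  increments=[
    {"travel": [0,0.001,0],"rotation": [0,0,0],"hand": 0.02},
    {"travel": [0,0.001,0],"rotation": [0,0,0],"hand": 0.02},
    {"travel": [0,0,0],"rotation": [0,0,0],"hand": 0.02},
    {"travel": [0,0,0],"rotation": [0,0,0],"hand": 0.02},
  ],
)

```text
time: 11.85
position: [0.5989, -0.0011, 0.1143]
tool_rot: [[-0.993, -0.12, 0.002], [-0.12, 0.993, -0.001], [-0.002, -0.001, -1.0]]
force: [1.2, -2.6, 4.7]
gripper_width: 0.0353
finger_force: 84.5
```

>>> arm_command(
  increments=[
    {"travel": [0,0.001,0],"rotation": [0,0,0],"hand": 0.02},
    {"travel": [0,0.001,0],"rotation": [0,0,0],"hand": 0.02},
    {"travel": [0,0,0],"rotation": [0,0,0],"hand": 0.02},
    {"travel": [0,0,0],"rotation": [0,0,0],"hand": 0.02},
  ],
)

```text
time: 12.35
position: [0.5986, 0.0008, 0.1143]
tool_rot: [[-0.993, -0.12, 0.002], [-0.12, 0.993, -0.001], [-0.002, -0.002, -1.0]]
force: [0.4, -4.0, 5.4]
gripper_width: 0.035
finger_force: 84.5
```

>>> arm_command(
  increments=[
    {"travel": [0,0.001,0],"rotation": [0,0,0],"hand": 0.02},
    {"travel": [0,0.001,0],"rotation": [0,0,0],"hand": 0.02},
    {"travel": [0,0,0],"rotation": [0,0,0],"hand": 0.02},
    {"travel": [0,0,0],"rotation": [0,0,0],"hand": 0.02},
  ],
)

```text
time: 12.85
position: [0.5985, 0.0013, 0.1143]
tool_rot: [[-0.993, -0.119, 0.002], [-0.119, 0.993, -0.004], [-0.002, -0.004, -1.0]]
force: [2.2, -9.5, 3.9]
gripper_width: 0.0348
finger_force: 84.3
```

>>> arm_command(
  increments=[
    {"travel": [0,0.001,0],"rotation": [0,0,0],"hand": 0.02},
    {"travel": [0,0,0],"rotation": [0,0,0],"hand": 0.02},
    {"travel": [0,0,0],"rotation": [0,0,0],"hand": 0.02},
  ],
)

```text
time: 13.22
position: [0.5985, 0.0015, 0.1144]
tool_rot: [[-0.993, -0.119, 0.003], [-0.119, 0.993, -0.006], [-0.002, -0.006, -1.0]]
force: [1.6, -12.4, 5.7]
gripper_width: 0.0351
finger_force: 84.3
```

>>> arm_command(
  increments=[
    {"travel": [0,0.001,0],"rotation": [0,0,0],"hand": 0.02},
    {"travel": [0,0,0],"rotation": [0,0,0],"hand": 0.02},
    {"travel": [0,0,0],"rotation": [0,0,0],"hand": 0.02},
  ],
)

```text
time: 13.6
position: [0.5985, 0.0017, 0.1145]
tool_rot: [[-0.993, -0.119, 0.003], [-0.119, 0.993, -0.007], [-0.002, -0.008, -1.0]]
force: [1.6, -15.9, 3.6]
gripper_width: 0.0347
finger_force: 84.2
```

>>> arm_command(
  increments=[
    {"travel": [-0.0015,-0.0005,0],"rotation": [0,0,0],"hand": 0.02},
    {"travel": [-0.0015,0,0],"rotation": [0,0,0],"hand": 0.02},
    {"travel": [-0.0015,0,0],"rotation": [0,0,0],"hand": 0.02},
    {"travel": [-0.0015,0,0],"rotation": [0,0,0],"hand": 0.02},
    {"travel": [-0.0015,0,0],"rotation": [0,0,0],"hand": 0.02},
    {"travel": [0,0,0],"rotation": [0,0,0],"hand": 0.02},
  ],
)

```text
time: 14.35
position: [0.6057, 0.0024, 0.1144]
tool_rot: [[-0.993, -0.119, 0.002], [-0.119, 0.993, -0.006], [-0.001, -0.007, -1.0]]
force: [0.1, -14.4, 6.2]
gripper_width: 0.0346
finger_force: 84.8
```

>>> arm_command(
  increments=[
    {"travel": [-0.001,0,0],"rotation": [0,0,0],"hand": 0.02},
    {"travel": [-0.001,0,0],"rotation": [0,0,0],"hand": 0.02},
    {"travel": [-0.001,0,0],"rotation": [0,0,0],"hand": 0.02},
    {"travel": [0,0,0],"rotation": [0,0,0],"hand": 0.02},
    {"travel": [0,0,0],"rotation": [0,0,0],"hand": 0.02},
  ],
)

```text
time: 14.98
position: [0.6084, 0.0027, 0.1144]
tool_rot: [[-0.993, -0.119, 0.001], [-0.119, 0.993, -0.007], [-0.0, -0.007, -1.0]]
force: [-3.0, -14.2, 7.8]
gripper_width: 0.0349
finger_force: 84.9
```

>>> arm_command(
  increments=[
    {"travel": [-0.001,0,0],"rotation": [0,0,0],"hand": 0.02},
    {"travel": [-0.001,0,0],"rotation": [0,0,0],"hand": 0.02},
    {"travel": [0,0,0],"rotation": [0,0,0],"hand": 0.02},
    {"travel": [0,0,0],"rotation": [0,0,0],"hand": 0.02},
  ],
)

```text
time: 15.48
position: [0.6102, 0.003, 0.1144]
tool_rot: [[-0.993, -0.119, 0.0], [-0.119, 0.993, -0.007], [0.0, -0.007, -1.0]]
force: [-3.6, -14.4, 7.6]
gripper_width: 0.0352
finger_force: 85.0
```

>>> arm_command(
  increments=[
    {"travel": [-0.001,0,0],"rotation": [0,0,0],"hand": 0.02},
    {"travel": [-0.001,0,0],"rotation": [0,0,0],"hand": 0.02},
    {"travel": [0,0,0],"rotation": [0,0,0],"hand": 0.02},
    {"travel": [0,0,0],"rotation": [0,0,0],"hand": 0.02},
  ],
)

```text
time: 15.98
position: [0.612, 0.0032, 0.1144]
tool_rot: [[-0.993, -0.119, -0.0], [-0.119, 0.993, -0.007], [0.001, -0.006, -1.0]]
force: [-5.1, -15.0, 7.6]
gripper_width: 0.0346
finger_force: 85.1
```

>>> arm_command(
  increments=[
    {"travel": [-0.001,0,0],"rotation": [0,0,0],"hand": 0.02},
    {"travel": [-0.001,0,0],"rotation": [0,0,0],"hand": 0.02},
    {"travel": [0,0,0],"rotation": [0,0,0],"hand": 0.02},
    {"travel": [0,0,0],"rotation": [0,0,0],"hand": 0.02},
  ],
)

```text
time: 16.48
position: [0.6125, 0.0032, 0.1146]
tool_rot: [[-0.993, -0.118, -0.005], [-0.118, 0.993, -0.007], [0.006, -0.006, -1.0]]
force: [-16.6, -16.3, 15.4]
gripper_width: 0.0348
finger_force: 86.0
```

>>> arm_command(
  increments=[
    {"travel": [-0.001,0,0],"rotation": [0,0,0],"hand": 0.02},
    {"travel": [0,0,0],"rotation": [0,0,0],"hand": 0.02},
    {"travel": [0,0,0],"rotation": [0,0,0],"hand": 0.02},
  ],
)

```text
time: 16.85
position: [0.6128, 0.0032, 0.1146]
tool_rot: [[-0.993, -0.118, -0.008], [-0.118, 0.993, -0.007], [0.009, -0.006, -1.0]]
force: [-23.0, -16.1, 19.5]
gripper_width: 0.0345
finger_force: 86.5
```

>>> arm_command(
  increments=[
    {"travel": [0.0015,-0.001,0],"rotation": [-0.003,-0.0045,0],"hand": 0.02},
    {"travel": [0.0005,0,0],"rotation": [-0.003,-0.0045,0],"hand": 0.02},
    {"travel": [0,0,0],"rotation": [0,0,0],"hand": 0.02},
    {"travel": [0,0,0],"rotation": [0,0,0],"hand": 0.02},
  ],
)

```text
time: 17.35
position: [0.6119, 0.0025, 0.1143]
tool_rot: [[-0.993, -0.119, 0.004], [-0.119, 0.993, 0.001], [-0.004, 0.0, -1.0]]
force: [-13.4, -13.9, 13.4]
gripper_width: 0.0352
finger_force: 85.6
```

```bash
python3 - <<'E'
from h import *
s=get_state();print({k:np.round(s[k],4).tolist() for k in("moment","force","position","tool_rot")})
a=grab_frame("side")["frame"][200:290,280:400];b=grab_frame("top")["frame"][160:260,240:360]
o=np.vstack([cv2.resize(a,(400,300),interpolation=cv2.INTER_CUBIC)]);p=cv2.resize(b,(400,300),interpolation=cv2.INTER_CUBIC)
cv2.imwrite("pics/s2.png",np.hstack([o,p])[:,:,::-1])
E
```

```text
{'moment': [-2.4368, 2.3411, -0.0929], 'force': [-13.4245, -13.9144, 13.3755], 'position': [0.6119, 0.0025, 0.1143], 'tool_rot': [[-0.9929, -0.1186, 0.0036], [-0.1186, 0.9929, 0.0009], [-0.0037, 0.0005, -1.0]]}
```

View pics/s2.png

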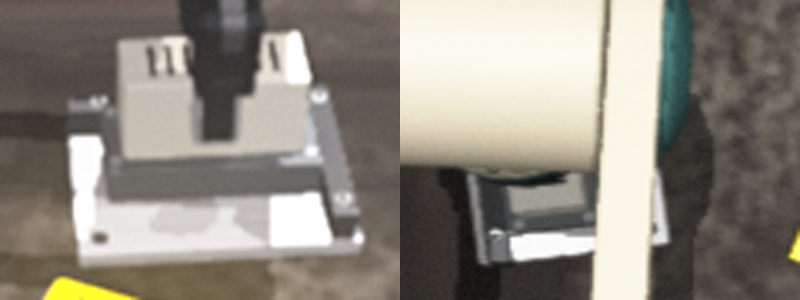

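The crops show the module seated on the bed in the corner, its foot along the side fence and its end at the end fence (left crop (215,170)). Forces are about 13 N on each fence, with yaw moment near zero. I'll trim out the last 0.2° of tilt and settle.

>>> arm_command(
  increments=[
    {"travel": [-0.0005,0.0002,0],"rotation": [0,0.003,0],"hand": 0.02},
    {"travel": [0,0,0],"rotation": [0,0,0],"hand": 0.02},
    {"travel": [0,0,0],"rotation": [0,0,0],"hand": 0.02},
    {"travel": [0,0,0],"rotation": [0,0,0],"hand": 0.02},
    {"travel": [0,0,0],"rotation": [0,0,0],"hand": 0.02},
    {"travel": [0,0,0],"rotation": [0,0,0],"hand": 0.02},
    {"travel": [0,0,0],"rotation": [0,0,0],"hand": 0.02},
    {"travel": [0,0,0],"rotation": [0,0,0],"hand": 0.02},
  ],
)

```text
time: 18.45
position: [0.6121, 0.0026, 0.1143]
tool_rot: [[-0.993, -0.119, -0.0], [-0.119, 0.993, 0.0], [0.0, 0.0, -1.0]]
force: [-15.3, -15.2, 15.5]
gripper_width: 0.0348
finger_force: 85.8
```

```bash
python3 - <<'E'
from h import *
s=get_state();print({k:np.round(s[k],4).tolist() for k in("moment","force","position","tool_rot")})
E
```

```text
{'moment': [-2.6376, 2.5019, -0.0234], 'force': [-15.2739, -15.1582, 15.5245], 'position': [0.6121, 0.0026, 0.1143], 'tool_rot': [[-0.9929, -0.1186, -0.0002], [-0.1186, 0.9929, 0.0001], [0.0002, 0.0001, -1.0]]}
```

```bash
python3 -c "
from workcell import *
print(hand_in())"
```

```text
the job is handed in; nothing more can be done
None
```

I picked up the longest module, set it flat in the nest and pushed it home into the corner; I handed in at 18.45 s with the grip held (about 86 N) and about 15 N pressing on each fence. I didn't touch the other modules, and the hand-in call returned no verdict.

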